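# Clear the yellow tally board with one sweep of a fingertip

### The job

The yellow lots are done, so clear the yellow tally board: run the fingertips lightly along its curved row of standing tabs from the left end to the right end, in one sweep without lifting away from the row on the way, so that the tabs are laid down to the right one after another. Do not grip or press on the board or shift it, leave the blue board's tabs standing and the other things where they are, and come clear of everything at the end.

Things in the scene. Friction and masses are not known exactly. Their poses are not given: they have to be found in the camera images.
- yellow: loose tally board, 0.9 kg: grey bow-shaped rail 46 mm wide, 14 mm thick, 250 mm long, hollow side to the robot, with five upright yellow tabs on an arc of radius 130 mm about x = -130 mm, y = 0, 0.36 rad (47 mm) apart, tab 1 at the left (+y) end, tab 3 at the origin. Origin: under the rail's middle; x away from the hollow side, y to the left end, z up. Tab tops 56 mm above the desk, 33 mm when laid
- blue: loose tally board, 0.9 kg: grey bow-shaped rail 46 mm wide, 14 mm thick, 250 mm long, hollow side to the robot, with five upright blue tabs on an arc of radius 130 mm about x = -130 mm, y = 0, 0.36 rad (47 mm) apart, tab 1 at the left (+y) end, tab 3 at the origin. Origin: under the rail's middle; x away from the hollow side, y to the left end, z up. Tab tops 56 mm above the desk, 33 mm when laid
- yellow_foot1 (a point): middle of the hinge of yellow tab 1 (counted from the left end), 21 mm above the desk; fixed to the rail. The tab is 22 mm wide across the row, 4 mm thick along it and 35 mm tall above this point
- yellow_foot2 (a point): middle of the hinge of yellow tab 2 (counted from the left end), 21 mm above the desk; fixed to the rail. The tab is 22 mm wide across the row, 4 mm thick along it and 35 mm tall above this point
- yellow_foot3 (a point): middle of the hinge of yellow tab 3 (counted from the left end), 21 mm above the desk; fixed to the rail. The tab is 22 mm wide across the row, 4 mm thick along it and 35 mm tall above this point
- yellow_foot4 (a point): middle of the hinge of yellow tab 4 (counted from the left end), 21 mm above the desk; fixed to the rail. The tab is 22 mm wide across the row, 4 mm thick along it and 35 mm tall above this point
- yellow_foot5 (a point): middle of the hinge of yellow tab 5 (counted from the left end), 21 mm above the desk; fixed to the rail. The tab is 22 mm wide across the row, 4 mm thick along it and 35 mm tall above this point
- yellow_tab1 (a joint): hinge of yellow tab 1 from the left end: 0 upright, about -0.12 to 0.12 at the start, -0.15 stop on the left, grows as the tab is tipped along the row towards the right end, 1.35 laid down at its stop. It takes well under 1 N at the tab; past about 0.45 it falls the rest of the way by itself
- yellow_tab2 (a joint): hinge of yellow tab 2 from the left end: 0 upright, about -0.12 to 0.12 at the start, -0.15 stop on the left, grows as the tab is tipped along the row towards the right end, 1.35 laid down at its stop. It takes well under 1 N at the tab; past about 0.45 it falls the rest of the way by itself
- yellow_tab3 (a joint): hinge of yellow tab 3 from the left end: 0 upright, about -0.12 to 0.12 at the start, -0.15 stop on the left, grows as the tab is tipped along the row towards the right end, 1.35 laid down at its stop. It takes well under 1 N at the tab; past about 0.45 it falls the rest of the way by itself
- yellow_tab4 (a joint): hinge of yellow tab 4 from the left end: 0 upright, about -0.12 to 0.12 at the start, -0.15 stop on the left, grows as the tab is tipped along the row towards the right end, 1.35 laid down at its stop. It takes well under 1 N at the tab; past about 0.45 it falls the rest of the way by itself
- yellow_tab5 (a joint): hinge of yellow tab 5 from the left end: 0 upright, about -0.12 to 0.12 at the start, -0.15 stop on the left, grows as the tab is tipped along the row towards the right end, 1.35 laid down at its stop. It takes well under 1 N at the tab; past about 0.45 it falls the rest of the way by itself
- blue_tab1 (a joint): hinge of blue tab 1 from the left end: 0 upright, about -0.12 to 0.12 at the start, -0.15 stop on the left, grows as the tab is tipped along the row towards the right end, 1.35 laid down at its stop. It takes well under 1 N at the tab; past about 0.45 it falls the rest of the way by itself
- blue_tab2 (a joint): hinge of blue tab 2 from the left end: 0 upright, about -0.12 to 0.12 at the start, -0.15 stop on the left, grows as the tab is tipped along the row towards the right end, 1.35 laid down at its stop. It takes well under 1 N at the tab; past about 0.45 it falls the rest of the way by itself
- blue_tab3 (a joint): hinge of blue tab 3 from the left end: 0 upright, about -0.12 to 0.12 at the start, -0.15 stop on the left, grows as the tab is tipped along the row towards the right end, 1.35 laid down at its stop. It takes well under 1 N at the tab; past about 0.45 it falls the rest of the way by itself
- blue_tab4 (a joint): hinge of blue tab 4 from the left end: 0 upright, about -0.12 to 0.12 at the start, -0.15 stop on the left, grows as the tab is tipped along the row towards the right end, 1.35 laid down at its stop. It takes well under 1 N at the tab; past about 0.45 it falls the rest of the way by itself
- blue_tab5 (a joint): hinge of blue tab 5 from the left end: 0 upright, about -0.12 to 0.12 at the start, -0.15 stop on the left, grows as the tab is tipped along the row towards the right end, 1.35 laid down at its stop. It takes well under 1 N at the tab; past about 0.45 it falls the rest of the way by itself
- weight: bystander: brass check weight, 32 mm across and 34 mm tall; loose; origin at the centre of its underside; not part of the job
- tin: bystander: round grey sample tin with lid, 70 mm across and 48 mm tall; loose; origin at the centre of its underside; not part of the job
- cup: bystander: steel cup, 65 mm across and 48 mm tall; loose; origin at the centre of its underside; not part of the job
- marker: bystander: white marker pen with a blue cap, 135 mm long and 17 mm thick, lying; loose; origin at the centre of its underside; not part of the job

How it is judged:
On the way, in this order (a step that is already met when the one before it is completed fails the run):
1. yellow tab 1 (from the left) is laid down (value of joint yellow_tab1 above 1.1 rad), for 0.02 s.
2. yellow tab 2 (from the left) is laid down (value of joint yellow_tab2 above 1.1 rad), for 0.02 s.
3. yellow tab 3 (from the left) is laid down (value of joint yellow_tab3 above 1.1 rad), for 0.02 s.
4. yellow tab 4 (from the left) is laid down (value of joint yellow_tab4 above 1.1 rad), for 0.02 s.
5. yellow tab 5 (from the left) is laid down (value of joint yellow_tab5 above 1.1 rad), for 0.02 s.
At the end, for the whole second after the job is handed in: All five yellow tabs lie at their right-hand stops (more than 1.2 rad), all five blue tabs still stand (less than 0.35 rad), both boards are within 20 mm and the weight, tin, cup and marker within 15 mm of where they were (value of joint each of yellow_tab1, yellow_tab2, yellow_tab3, yellow_tab4, yellow_tab5 above 1.2 rad and value of joint each of blue_tab1, blue_tab2, blue_tab3, blue_tab4, blue_tab5 below 0.35 rad and distance of each of yellow, blue from where it was at the start of the episode below 0.02 m and linear speed of yellow below 0.01 m/s and distance of each of weight, tin, cup, marker from where it was at the start of the episode below 0.015 m); the robot touches nothing.
It fails at once if a blue tab is tipped by more than 0.35 rad (value of joint any of blue_tab1, blue_tab2, blue_tab3, blue_tab4, blue_tab5 above 0.35 rad).
It fails at once if between the first and the last tab the fingertips lift more than about 45 mm above the tabs (grasp point above 120 mm) (value of joint yellow_tab1 above 1.1 rad and value of joint yellow_tab5 below 1.1 rad and height (world z) of the grasp point above 0.12 m).
It fails at once if the robot pushes on the yellow board with more than 20 N (contact force between any of the fingers, the arm and yellow above 20 N).
It fails at once if a board is shifted over 20 mm, lifted over 8 mm or tilted over 0.1 rad (distance of any of yellow, blue from where it was at the start of the episode above 0.02 m or height (world z) of any of yellow, blue above 0.008 m or angle between any of yellow, blue's own z axis and vertical above 0.1 rad).
It fails at once if a bystander is moved by more than 15 mm or picked up (distance of any of weight, tin, cup, marker from where it was at the start of the episode above 0.015 m).
It also fails if it takes over 37 s, if anything falls off the work surface, if the arm or the gripper's body presses on something with over 40 N, if the wrist force passes 120 N, or if a joint passes its speed limit or range.

### The arm

A 7-joint arm with a two-finger parallel gripper is mounted at the origin on a cart in front of the work surface, level with it; the furniture and walls round the work are solid. World frame = base frame: x ahead of the robot, y to its left, z up, the work surface at z = 0. Lengths are in m, angles in rad, forces in N, time in s.
With the tool pointing down it reaches from about 0.4 to 0.9 m from the base axis. Payload 5.5 kg.
Tool frame: the origin (TCP) lies at the very end of the fingers, on their centre line; the grasp point (between the pads) lies 19 mm behind it; x points along the fingers, y is the direction in which the jaws open and shut, and the axes are right-handed (so a half turn about x gives the same grasp; the last joint's range is limited). The gripper opens to 85 mm and grips with 20 to 120 N. Pads are 22 mm wide; open, the fingers measure 114 mm over their backs; the gripper's body (76 mm by 85 mm) begins 54 mm behind the grasp point. The pads swing forward as they close: fully open they stand 13 mm farther back than shut.
Start: joints at [1.564, 0.501, -0.427, 1.55, 0.221, 1.138, -0.21], TCP at [0.173, -0.626, 0.231] pointing down, gripper open.
Joint ranges: [-2.88, 2.88], [-0.31, 2.03], [-1.54, 1.56], [0.2, 2.42], [-1.41, 4.55], [0.19, 2.02], [-2.57, 2.57]. Speed limits (rad/s): [2.57, 2.57, 3.14, 3.14, 3.14, 3.14, 3.14].

### API

Orientations are given as a rotation vector (axis times angle).
In Python, from station import monitor, eyes, ticket gives the robot as it stands.
- The arm moves only by the tool jog_arm, never from a script. Its argument "steps" is one flat list of numbers, 5 for each row, row after row: the shift along the tool's x, y, z in mm, then the turn about the tool's x in degrees, then the opening in per cent of the stroke, from 0 (shut) to 100 (fully open). A call has 1 to 10 rows; each row shifts and turns the pose as measured when the row begins, along the tool's axes as they then stand; what a row does not reach is not made up. A row lasts 1/10 s, in which the tool goes at most 50 mm and 8.59 degrees, less where a joint would pass 70% of its speed; a pose out of reach is approached as far as the arm can. A call is refused whole if a number of a shift passes 50 or a number of a turn 8.59, either way. A call with a gripper value outside its range is refused whole. The fingers move at their own pace and stop on an object; the grip force is fixed at half the most. Time passes only in rows, so rows that do not move let the fingers close. It gives the time, the measured TCP pose, the force and the opening at its end, in the units of the state.
- monitor.observe(): the state, without advancing time (a new reading comes with each control period).
- eyes.snapshot(name): name is "side" or "top" or "wrist"; returns a dict with "pixels" (400x640x3 uint8, blue, green, red), "range_z" (400x640 float32, m along the optical axis (not along the pixel's ray), 0 where there is no reading), "intrinsics" (3x3 intrinsics, pixels), "position" and "orientation" of the camera in the world. Camera axes: x right, y up, looking along -z (the intrinsics and any distortion apply to the point x, -y, -z); pixel columns grow to the right and rows downward; lengths in m; the calibration is good to about 2 mm. A picture is of the moment at which its call begins.
- ticket.sign_off(): hands the job in, once; it reports no verdict.
The state is a dict: "clock": time; "q": joint angles; "dq": joint speeds; "effort": joint torques, N m; "tcp_pos": TCP position; "tool_rot": TCP orientation; "wrist_force": force on the tool from outside, world axes, zero at the start; "moment": the same for the moment, N m; "gripper_width": opening from 0.0 (shut) to 1.0 (fully open).
Only numpy, scipy, OpenCV 4.12 (cv2) and the standard library are available. Lean on these libraries where they do the work, as an engineer would, in place of code of your own. Each camera call takes 0.05 s, during which the arm holds its last target.

## Working session

There is one attempt and no reset: what is moved stays moved. The work goes in short steps, Python scripts to look and compute and a tool call to move; the robot and the scene stay as the last step left them, time stands still between calls to the robot, and variables do not carry over. Pictures are saved under pics/ and viewed, and the job is handed in when it is done.

Besides the shell and the picture viewer there is one more tool, called after "Call:" by a JSON object that holds its "method" and its "body", one argument or row to a line. jog_arm: Moves the arm, as the interface text tells. Its arguments: {"type":"object","properties":{"steps":{"type":"array","items":{"type":"number"}}},"required":["steps"]}

```bash
mkdir -p pics; cat > h.py <<'E'
import numpy as np,cv2
from scipy.spatial.transform import Rotation as R
from station import monitor,eyes,ticket
def Rm(o):
    o=np.array(o,float)
    return o if o.shape==(3,3) else (R.from_rotvec(o).as_matrix() if o.size==3 else R.from_quat(o).as_matrix())
def cloud(s):
    K=np.array(s['intrinsics']);z=s['range_z'];v,u=np.mgrid[0:400,0:640]
    p=np.stack([(u-K[0,2])/K[0,0]*z,-(v-K[1,2])/K[1,1]*z,-z],-1)
    return p@Rm(s['orientation']).T+np.array(s['position'])
E
python3 - <<'E'
from h import *
print(monitor.observe())
for n in ['top','side']:
    s=eyes.snapshot(n);print({k:v for k,v in s.items() if k not in('pixels','range_z')})
    cv2.imwrite(f'pics/{n}0.png',s['pixels']);np.savez(f'{n}0.npz',**s)
E
```

```text
{'clock': 0.0, 'q': array([ 1.56419679,  0.50183434, -0.42673546,  1.55143776,  0.22079066,
        1.13829411, -0.21032634]), 'dq': array([ 0.00027332,  0.0032418 ,  0.00241303,  0.00026134,  0.00179052,
        0.00126921, -0.00035126]), 'effort': array([ 4.24686675e-06, -5.69511044e+01, -5.81632465e+00, -2.80933714e+01,
        1.06318522e-02,  1.19467999e-02, -2.01450666e-05]), 'tcp_pos': array([ 0.17299374, -0.62584659,  0.23026798]), 'tool_rot': array([ 2.07781752,  0.28401872, -2.0782616 ]), 'wrist_force': array([ 0.25005734, -0.85463376,  0.56123186]), 'moment': array([ 0.03482629,  0.04195615, -0.0111479 ]), 'gripper_width': 0.9965952150095082}
{'intrinsics': array([[396.47838817,   0.        , 316.88969415],
       [  0.        , 396.47838817, 201.02879284],
       [  0.        ,   0.        ,   1.        ]]), 'position': array([ 0.43529437, -0.02014408,  1.17623949]), 'orientation': array([ 0.11111328, -0.11028209, -1.55245578])}
{'intrinsics': array([[473.3266776 ,   0.        , 314.24928966],
       [  0.        , 473.3266776 , 202.83190823],
       [  0.        ,   0.        ,   1.        ]]), 'position': array([0.51143413, 0.96136254, 0.5016803 ]), 'orientation': array([ 0.10270266, -1.62910539, -2.56765706])}
```

View pics/top0.png

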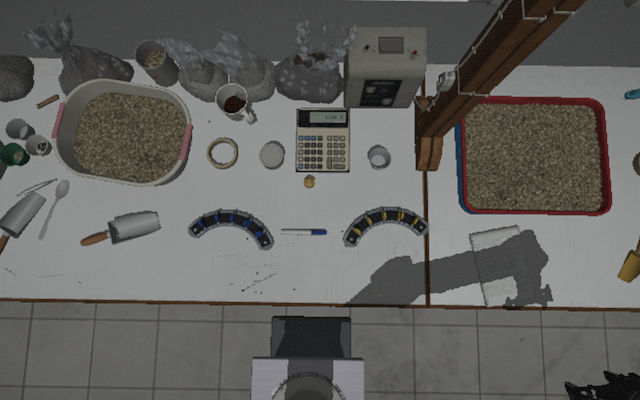

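View pics/side0.png

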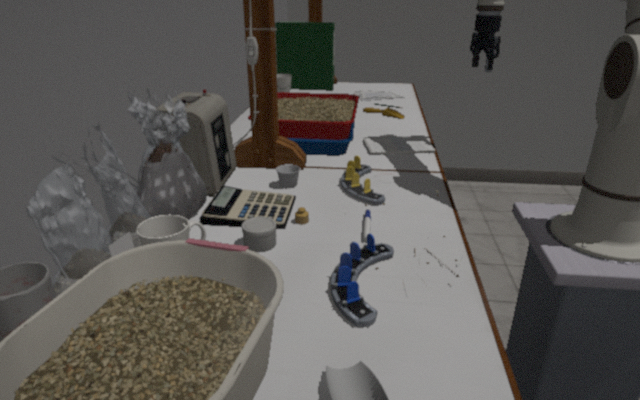

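The top view shows the yellow board at about (345–428, 207–247), the blue board at (190–272, 209–249), the pen at (282–327, 231), the weight at (309, 182) and the cup at (378, 156). The wooden post is at about (428, 150). Next I'll measure.

```bash
python3 - <<'E'
from h import *
from scipy.optimize import least_squares
for n in ['top','side']:
    s=dict(np.load(f'{n}0.npz'));P=cloud(s);px=s['pixels'].astype(int)
    b,g,r=px[...,0],px[...,1],px[...,2]
    m=(r>90)&(g>70)&(b<0.55*g)&(abs(r-g)<70)&(P[...,2]>.02)&(P[...,2]<.07)&(P[...,0]<.75)&(P[...,0]>.3)&(P[...,1]<0)&(P[...,1]>-.5)
    k,l,st,c=cv2.connectedComponentsWithStats(m.astype(np.uint8))
    print(n)
    for i in range(1,k):
        if st[i,4]>3: q=P[l==i];print(st[i],c[i].round(),q.mean(0).round(4),q.min(0).round(3),q.max(0).round(3))
    # rail points
    m2=(P[...,2]>.008)&(P[...,2]<.07)&(P[...,1]<-.08)&(P[...,1]>-.42)&(P[...,0]>.3)&(P[...,0]<.53)
    q=P[m2];print(len(q),q.min(0),q.max(0))
    q=P[(abs(P[...,0]-.4)<.2)&(abs(P[...,1]+.1)<.1)];print('desk',np.median(q[:,2]))
    for nm,(x0,x1,y0,y1) in dict().items():pass
s=dict(np.load('top0.npz'));
im=cv2.resize(s['pixels'][190:260,330:440],None,fx=7,fy=7,interpolation=2);cv2.imwrite('pics/crop.png',im)
P=cloud(s)
for u,v in [(378,156),(309,182),(327,231),(435,150),(428,100),(428,180),(345,240),(428,235),(190,230),(272,245),(500,260),(425,150)]:print(u,v,P[v,u].round(3))
E
```

```text
top
[384 212   2   7  11] [384. 216.] [ 0.5563 -0.2111  0.0526] [ 0.55  -0.214  0.048] [ 0.566 -0.209  0.059]
[401 213   3   6   8] [402. 215.] [ 0.5575 -0.2608  0.0533] [ 0.55  -0.264  0.05 ] [ 0.564 -0.258  0.056]
[367 218   5   6  10] [369. 221.] [ 0.5411 -0.1679  0.0501] [ 0.535 -0.177  0.022] [ 0.549 -0.162  0.059]
[414 218   4   6  10] [416. 220.] [ 0.5437 -0.2998  0.0513] [ 0.537 -0.304  0.045] [ 0.551 -0.296  0.054]
[353 229   7   5  17] [356. 231.] [ 0.5129 -0.1309  0.0453] [ 0.506 -0.139  0.025] [ 0.518 -0.124  0.056]
514 [ 0.46687447 -0.34578902  0.008131  ] [ 0.52994134 -0.09328427  0.05635477]
desk -2.42364488245439e-05
side
[352 161   3   3   6] [353. 162.] [ 0.5529 -0.2675  0.0484] [ 0.551 -0.309  0.037] [ 0.556 -0.257  0.053]
[346 165  13  22 139] [352. 176.] [ 0.5514 -0.1904  0.0381] [ 0.536 -0.263  0.02 ] [ 0.569 -0.159  0.059]
[365 180   5  13  48] [367. 186.] [ 0.5131 -0.131   0.0366] [ 0.507 -0.14   0.023] [ 0.518 -0.123  0.055]
429 [ 0.46665395 -0.34806895  0.00809453] [ 0.52994893 -0.09223023  0.05836324]
desk 0.0015836070582462836
378 156 [ 0.743 -0.202  0.003]
309 182 [0.653 0.006 0.037]
327 231 [ 0.514 -0.05  -0.004]
435 150 [ 0.746 -0.356  0.068]
428 100 [ 0.907 -0.346  0.044]
428 180 [ 0.672 -0.353 -0.001]
345 240 [ 0.487 -0.102  0.014]
428 235 [ 0.506 -0.349 -0.002]
190 230 [0.509 0.351 0.018]
272 245 [0.469 0.112 0.005]
500 260 [ 0.436 -0.554  0.01 ]
425 150 [ 0.747 -0.328  0.066]
```

View pics/crop.png

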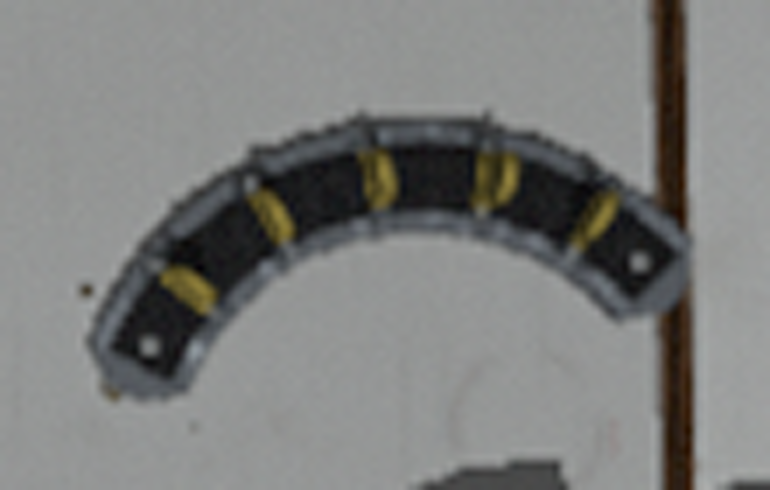

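```bash
python3 - <<'E'
from h import *
from scipy.optimize import minimize
s=dict(np.load('top0.npz'));P=cloud(s);px=s['pixels'].astype(int)
m=(P[...,2]>.0085)&(P[...,2]<.07)&(P[...,1]<-.08)&(P[...,1]>-.37)&(P[...,0]>.44)&(P[...,0]<.6)
q=P[m]; r=q[q[:,2]<.024][:,:2]
print(len(r))
# tab means, corrected to feet roughly (measured mean x,y of visible yellow)
T=np.array([[.5129,-.1309],[.5411,-.1679],[.5563,-.2111],[.5575,-.2608],[.5437,-.2998]])
a=(np.arange(5)-2)*-.36; M=np.stack([-.13+.13*np.cos(a),.13*np.sin(a)],1); 
M[:,1]=.13*np.sin(-(np.arange(5)-2)*.36)
def rot(t):return np.array([[np.cos(t),-np.sin(t)],[np.sin(t),np.cos(t)]])
def tr(p,X):return X@rot(p[2]).T+p[:2]
def loss(p):
    d=(r-p[:2])@rot(p[2]); d=d+[.13,0]; R_=np.hypot(*d.T);th=np.arctan2(d[:,1],d[:,0])
    e=np.maximum(abs(R_-.13)-.023,0)+np.maximum(abs(th)*.13-.125,0)
    e2=(tr(p,M)-T)
    # centre penalty
    return (np.minimum(e,.006)**2).mean()*3e6+ (np.hypot(*e2.T)**2).mean()*2e4*5+ ((R_.mean()-.13)*1e3)**2+ (th.mean()*130)**2
for t0 in [-.1,-.2,0]:
    o=minimize(loss,[.555,-.22,t0],method='Nelder-Mead',options=dict(maxiter=5000,xatol=1e-6,fatol=1e-7));print(o.x,o.fun)
p=o.x;print(tr(p,M).round(4));print(((tr(p,M)-T)*1e3).round(1));print('centre',tr(p,np.array([[-.13,0]])))
d=(r-p[:2])@rot(p[2])+[.13,0];print(np.percentile(np.hypot(*d.T),[1,5,50,95,99]),np.percentile(np.arctan2(d[:,1],d[:,0]),[0,2,50,98,100]))
# overlay
K=s['intrinsics'];Rc=Rm(s['orientation'])
def proj(X):
    c=(X-s['position'])@Rc; return np.stack([K[0,0]*c[:,0]/-c[:,2]+K[0,2],K[1,1]*-c[:,1]/-c[:,2]+K[1,2]],1)
im=cv2.resize(s['pixels'][190:260,330:440],None,fx=7,fy=7)
th=np.linspace(-.96,.96,60)
for z,RR in [(.014,.107),(.014,.153),(.021,.13)]:
    X=tr(p,np.stack([-.13+RR*np.cos(th),RR*np.sin(th)],1));u=proj(np.c_[X,np.full(60,z)])
    for x in u: cv2.circle(im,tuple(((x-[330,190]+.5)*7).astype(int)),1,(0,0,255),-1)
for z in (.021,.056):
    for x in proj(np.c_[tr(p,M),np.full(5,z)]):cv2.circle(im,tuple(((x-[330,190]+.5)*7).astype(int)),3,(0,255,0),-1)
cv2.imwrite('pics/ov.png',im)
print(monitor.observe()['tcp_pos'],R.from_rotvec(monitor.observe()['tool_rot']).as_matrix().round(3))
E
```

```text
1325
[ 0.55973453 -0.2097385   0.19190186] 10.682845715553961
[ 0.55970658 -0.20972474  0.19054087] 10.682513008295407
[ 0.55970659 -0.20972474  0.19054115] 10.682513008124669
[[ 0.5118 -0.1317]
 [ 0.5429 -0.1663]
 [ 0.5597 -0.2097]
 [ 0.5602 -0.2563]
 [ 0.5443 -0.3   ]]
[[-1.1 -0.8]
 [ 1.8  1.6]
 [ 3.4  1.4]
 [ 2.7  4.5]
 [ 0.6 -0.2]]
centre [[ 0.43205934 -0.23434548]]
[0.10688804 0.10923158 0.13115805 0.15078615 0.15209457] [-1.10768152 -1.0456344   0.02436994  1.0303132   1.09795897]
[ 0.17302414 -0.62589924  0.23035905] [[-0.     0.267 -0.964]
 [ 0.002 -0.964 -0.267]
 [-1.    -0.002 -0.   ]]
```

View pics/ov.png

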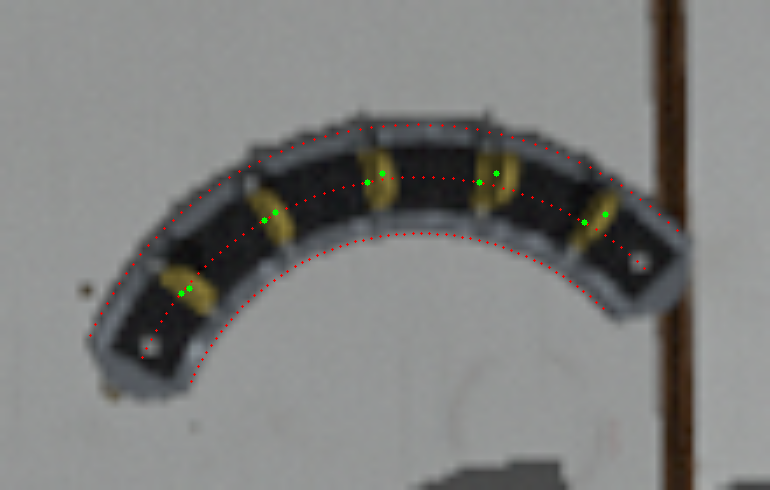

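The fit matches the image: tab residuals are at most 4.5 mm, and the rail spans radii 107–152 mm. The tool's y axis already points along the row's mean direction. So I'll keep the yaw fixed, sweep with the fingers shut, and hold the TCP at about 42 mm, between laid-tab height (33 mm) and the tab tops (56 mm). First I'll cross over at the current height.

Call:
{"method": "jog_arm", "body": {
  "steps": [0, -28, -28, 0, 0, 0, -28, -28, 0, 0, 0, -28, -28, 0, 0, 0, -28, -28, 0, 0, 0, -28, -28, 0, 0, 0, -28, -28, 0, 0, 0, -28, -28, 0, 0, 0, -28, -28, 0, 0, 0, -28, -28, 0, 0, 0, -28, -28, 0, 0]
}}

```text
clock: 1.1
tcp_pos: [0.369, -0.2732, 0.2258]
tool_rot: [2.083, 0.275, -2.093]
wrist_force: [0.5, -1.2, -0.2]
gripper_width: -0.0
```

Call:
{"method": "jog_arm", "body": {
  "steps": [0, -26, -28, 0, 0, 0, -26, -28, 0, 0, 0, -26, -28, 0, 0, 0, -25, -28, 0, 0, 0, -10, -14, 0, 0, 0, 0, 0, 0, 0]
}}

```text
clock: 1.7
tcp_pos: [0.466, -0.119, 0.2257]
tool_rot: [2.078, 0.285, -2.087]
wrist_force: [-0.9, -0.5, 0.2]
gripper_width: 0.002
```

```bash
python3 - <<'E'
from h import *
s=eyes.snapshot('wrist');cv2.imwrite('pics/w1.png',s['pixels'])
s=eyes.snapshot('side');cv2.imwrite('pics/s1.png',cv2.resize(s['pixels'][40:280,200:520],None,fx=2.4,fy=2.4))
o=monitor.observe();print(o['tcp_pos'],R.from_rotvec(o['tool_rot']).as_matrix().round(3))
E
```

```text
[ 0.46439504 -0.12145785  0.22541753] [[-0.007  0.259 -0.966]
 [ 0.005 -0.966 -0.259]
 [-1.    -0.007  0.005]]
```

View pics/w1.png

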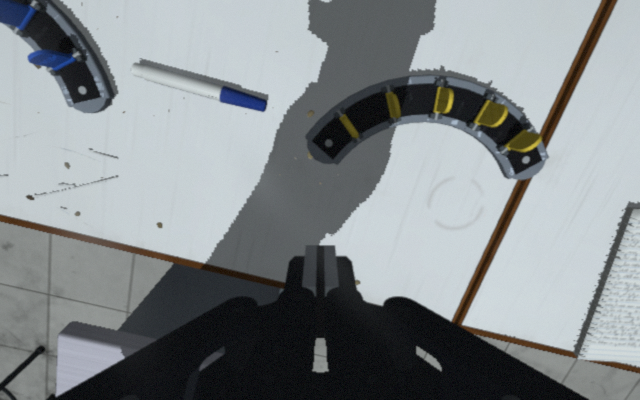

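View pics/s1.png

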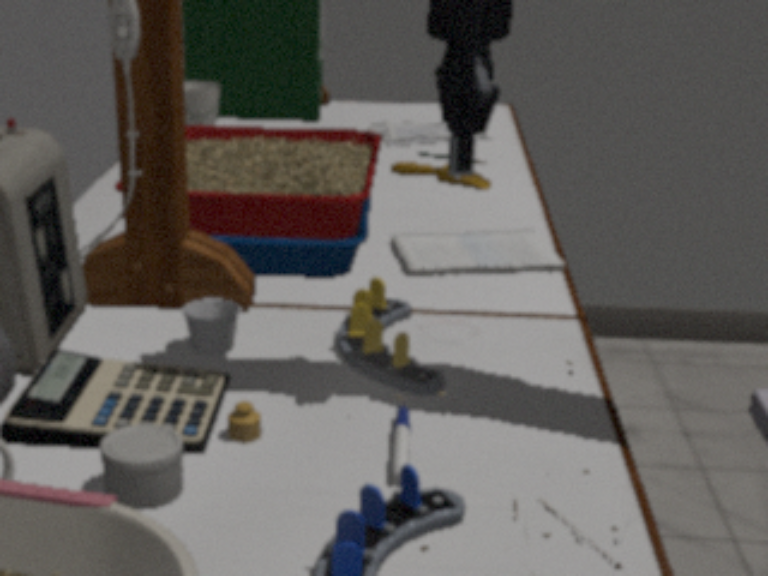

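The wrist view shows five standing yellow tabs at (348,125), (393,105), (443,100), (490,113) and (524,140). The fingers are shut at (320,260), with nothing touched. I'll cross-check the board pose from this closer view.

```bash
python3 - <<'E'
from h import *
from scipy.optimize import minimize
s=eyes.snapshot('wrist');P=cloud(s);px=s['pixels'].astype(int)
b,g,r_=px[...,0],px[...,1],px[...,2]
box=(P[...,1]<-.08)&(P[...,1]>-.37)&(P[...,0]>.45)&(P[...,0]<.6)
m=(r_>90)&(g>70)&(b<0.55*g)&(P[...,2]>.02)&(P[...,2]<.07)&box
k,l,st,c=cv2.connectedComponentsWithStats(m.astype(np.uint8))
for i in range(1,k):
    if st[i,4]>20:q=P[l==i];print(c[i].round(),q.mean(0).round(4),q.max(0).round(3))
m=(P[...,2]>.009)&(P[...,2]<.022)&box&(g<140)
r=P[m][:,:2];print(len(r),'desk',np.median(P[...,2][(P[...,1]>-.3)&(P[...,1]<-.2)&(P[...,0]>.43)&(P[...,0]<.5)]))
def rot(t):return np.array([[np.cos(t),-np.sin(t)],[np.sin(t),np.cos(t)]])
a=(2-np.arange(5))*.36;M=np.c_[-.13+.13*np.cos(a),.13*np.sin(a)]
def pol(p):
    d=(r-p[:2])@rot(p[2])+[.13,0];return np.hypot(*d.T),np.arctan2(d[:,1],d[:,0])
def loss(p):
    R_,th=pol(p);e=np.maximum(abs(R_-.13)-.023,0);f=np.maximum(abs(th)-1.06,0)*.13
    return (np.minimum(e,.008)**2+np.minimum(f,.008)**2).mean()*1e6*3+((np.percentile(R_,1)+np.percentile(R_,99)-.26)*500)**2+((np.percentile(th,1)+np.percentile(th,99))*65)**2
o=minimize(loss,[.5597,-.2097,.19],method='Nelder-Mead',options=dict(maxiter=5000));p=o.x
print(p,o.fun,np.percentile(pol(p)[0],[1,99]),np.percentile(pol(p)[1],[1,99]))
print((M@rot(p[2]).T+p[:2]).round(4),'C',(p[:2]+rot(p[2])@[-.13,0]).round(4))
print(monitor.observe()['tcp_pos'])
E
```

```text
[435.  97.] [ 0.559  -0.2097  0.0251] [ 0.571 -0.207  0.04 ]
[447.  98.] [ 0.5597 -0.2109  0.054 ] [ 0.57  -0.208  0.057]
[489. 112.] [ 0.5588 -0.2587  0.0392] [ 0.572 -0.254  0.058]
[348. 125.] [ 0.5146 -0.1332  0.0558] [ 0.518 -0.129  0.057]
[525. 142.] [ 0.5412 -0.2983  0.0479] [ 0.553 -0.293  0.057]
9940 desk 2.8111790595364283e-07
[ 0.56024904 -0.21220462  0.19070905] 0.4247149466366685 [0.10689989 0.15335208] [-1.05720184  1.05720629]
[[ 0.5123 -0.1342]
 [ 0.5434 -0.1688]
 [ 0.5602 -0.2122]
 [ 0.5607 -0.2587]
 [ 0.5448 -0.3025]] C [ 0.4326 -0.2368]
[ 0.46399501 -0.12252919  0.22535568]
```

Call:
{"method": "jog_arm", "body": {
  "steps": [30, -3, -3, 0, 0, 30, -3, -3, 0, 0, 30, -3, -3, 0, 0, 30, -2, -2, 0, 0, 20, 0, 0, 0, 0, 8, 0, 0, 0, 0, 0, 0, 0, 0, 0]
}}

```text
clock: 2.55
tcp_pos: [0.4663, -0.1228, 0.0725]
tool_rot: [2.084, 0.249, -2.104]
wrist_force: [-0.3, -0.0, 0.1]
gripper_width: -0.004
```

Call:
{"method": "jog_arm", "body": {
  "steps": [8, -6, -5, 0, 0, 8, -5, -4, 0, 0, 8, -3, -3, 0, 0, 3, 0, 0, 0, 0, 0, 0, 0, 0, 0]
}}

```text
clock: 3.05
tcp_pos: [0.4775, -0.1069, 0.0461]
tool_rot: [2.089, 0.244, -2.099]
wrist_force: [-0.3, -0.4, -0.1]
gripper_width: -0.002
```

```bash
cat > w.py <<'E'
from h import *
import sys
o=monitor.observe();p=o['tcp_pos'];A=R.from_rotvec(o['tool_rot']).as_matrix()
C=np.array([.4326,-.2358]);d=p[:2]-C
ph=np.arctan2(d[1],d[0])-.19;print(p.round(4),'r',np.hypot(*d).round(4),'phi',ph.round(3),o['wrist_force'].round(2));print(A.round(3))
step=float(sys.argv[1]);n=int(sys.argv[2]);q=p.copy()
for i in range(n):
    ph-=step/.13;w=ph+.19
    t=np.array([*(C+.13*np.array([np.cos(w),np.sin(w)])),.042])
    print(ph.round(3),(A.T@(t-q)*1e3).round(1));q=t
E
python3 w.py .01 10
```

```text
[ 0.4775 -0.1069  0.0461] r 0.1365 phi 1.046 [-0.3  -0.37 -0.14]
[[-0.004  0.234 -0.972]
 [-0.005 -0.972 -0.234]
 [-1.     0.004  0.005]]
0.969 [ 4.2 11.2 -4.7]
0.892 [-0.   6.3 -7.7]
0.815 [-0.   6.9 -7.2]
0.738 [-0.   7.5 -6.7]
0.661 [ 0.   7.9 -6.1]
0.584 [ 0.   8.4 -5.4]
0.507 [ 0.   8.8 -4.8]
0.43 [ 0.   9.1 -4.1]
0.353 [ 0.   9.4 -3.4]
0.276 [ 0.   9.6 -2.6]
```

Call:
{"method": "jog_arm", "body": {
  "steps": [2, 10, -4, 0, 0, 1, 7, -8, 0, 0, 0, 7, -7, 0, 0, 0, 7, -7, 0, 0, 0, 0, 0, 0, 0]
}}

```text
clock: 3.55
tcp_pos: [0.5145, -0.1346, 0.0438]
tool_rot: [2.091, 0.241, -2.096]
wrist_force: [-0.3, 0.4, -0.2]
gripper_width: 0.0
```

```bash
python3 w.py .01 8
```

```text
[ 0.5145 -0.1346  0.0438] r 0.1302 phi 0.701 [-0.26  0.39 -0.17]
[[-0.001  0.233 -0.972]
 [-0.007 -0.972 -0.233]
 [-1.     0.006  0.003]]
0.624 [ 1.8  8.3 -5.6]
0.547 [ 0.   8.6 -5.1]
0.47 [ 0.   8.9 -4.5]
0.393 [ 0.   9.3 -3.8]
0.316 [ 0.   9.5 -3. ]
0.239 [ 0.1  9.7 -2.3]
0.162 [ 0.1  9.9 -1.5]
0.085 [ 0.1 10.  -0.8]
```

Call:
{"method": "jog_arm", "body": {
  "steps": [1, 8, -6, 0, 0, 0, 8, -5, 0, 0, 0, 0, 0, 0, 0]
}}

```text
clock: 3.85
tcp_pos: [0.5303, -0.1491, 0.0427]
tool_rot: [2.092, 0.24, -2.096]
wrist_force: [0.2, 0.2, -0.1]
gripper_width: -0.004
```

```bash
python3 w.py .01 8; python3 - <<'E'
from h import *
s=eyes.snapshot('wrist');a=s['pixels'];s=eyes.snapshot('side')['pixels']
cv2.imwrite('pics/c2.png',np.hstack([cv2.resize(a,None,fx=.62,fy=.62),cv2.resize(s[120:240,280:460],(372,248))]))
E
```

```text
[ 0.5303 -0.1491  0.0427] r 0.1306 phi 0.536 [ 0.24  0.16 -0.05]
[[-0.001  0.233 -0.973]
 [-0.007 -0.973 -0.233]
 [-1.     0.006  0.003]]
0.459 [ 0.8  9.3 -3.8]
0.382 [ 0.   9.3 -3.7]
0.306 [ 0.   9.6 -2.9]
0.229 [ 0.1  9.8 -2.2]
0.152 [ 0.1  9.9 -1.4]
0.075 [ 0.1 10.  -0.7]
-0.002 [ 0.1 10.   0.1]
-0.079 [ 0.1 10.   0.9]
```

View pics/c2.png

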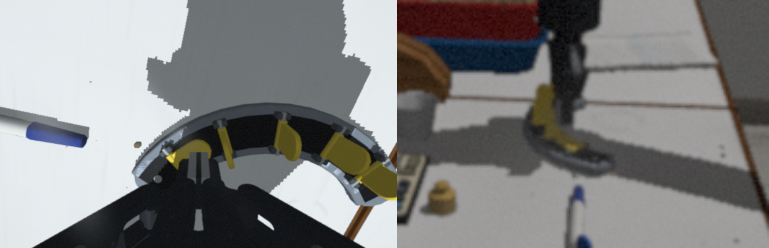

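Tab 1 lies flat behind the fingers at (185,152), and tab 2 still stands at (226,148). The wrist force is about 0.3 N, so I'll continue.

Call:
{"method": "jog_arm", "body": {
  "steps": [0, 9, -4, 0, 0, 0, 9, -4, 0, 0, 0, 9, -3, 0, 0, 0, 9, -2, 0, 0, 0, 0, 0, 0, 0]
}}

```text
clock: 4.45
tcp_pos: [0.5515, -0.1827, 0.0427]
tool_rot: [2.089, 0.242, -2.098]
wrist_force: [-0.4, 0.3, 0.2]
gripper_width: -0.001
```

```bash
python3 w.py .01 8
```

```text
[ 0.5515 -0.1827  0.0427] r 0.1302 phi 0.23 [-0.38  0.31  0.22]
[[-0.003  0.234 -0.972]
 [-0.006 -0.972 -0.234]
 [-1.     0.006  0.005]]
0.153 [ 0.8  9.9 -1.2]
0.076 [ 0.1 10.  -0.7]
-0.001 [ 0.1 10.   0.1]
-0.078 [ 0.1 10.   0.9]
-0.155 [0.1 9.9 1.6]
-0.232 [0.1 9.7 2.4]
-0.308 [0.1 9.5 3.1]
-0.385 [0.1 9.2 3.8]
```

Call:
{"method": "jog_arm", "body": {
  "steps": [0, 10, -1, 0, 0, 0, 10, -1, 0, 0, 0, 10, 0, 0, 0, 0, 8, 1, 0, 0, 0, 0, 0, 0, 0]
}}

```text
clock: 4.95
tcp_pos: [0.5618, -0.2235, 0.0427]
tool_rot: [2.089, 0.241, -2.099]
wrist_force: [-0.2, 0.2, -0.1]
gripper_width: 0.002
```

```bash
python3 w.py .01 8; python3 - <<'E'
from h import *
s=eyes.snapshot('wrist');a=s['pixels'];s=eyes.snapshot('side')['pixels']
cv2.imwrite('pics/c3.png',np.hstack([cv2.resize(a,None,fx=.62,fy=.62),cv2.resize(s[120:240,280:460],(372,248))]))
E
```

```text
[ 0.5618 -0.2235  0.0427] r 0.1298 phi -0.095 [-0.24  0.22 -0.06]
[[-0.004  0.233 -0.972]
 [-0.007 -0.972 -0.233]
 [-1.     0.006  0.005]]
-0.172 [0.7 9.9 1.6]
-0.249 [0.1 9.7 2.5]
-0.325 [0.1 9.4 3.3]
-0.402 [0.1 9.2 4. ]
-0.479 [0.1 8.8 4.7]
-0.556 [0.1 8.5 5.3]
-0.633 [0.1 8.  6. ]
-0.71 [0.1 7.5 6.6]
```

View pics/c3.png

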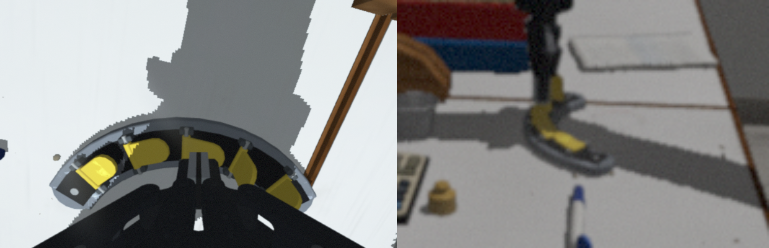

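Tabs 1–3 are laid at (97,172), (147,153) and (205,150). Tabs 4 and 5 still stand, so I'll continue.

Call:
{"method": "jog_arm", "body": {
  "steps": [0, 10, 2, 0, 0, 0, 9, 3, 0, 0, 0, 9, 3, 0, 0, 0, 9, 4, 0, 0, 0, 0, 0, 0, 0]
}}

```text
clock: 5.55
tcp_pos: [0.5582, -0.263, 0.0429]
tool_rot: [2.087, 0.245, -2.098]
wrist_force: [0.3, 0.2, 1.2]
gripper_width: -0.001
```

```bash
python3 w.py .01 7
```

```text
[ 0.5582 -0.263   0.0429] r 0.1285 phi -0.403 [0.3  0.2  1.16]
[[-0.005  0.236 -0.972]
 [-0.006 -0.972 -0.236]
 [-1.     0.004  0.006]]
-0.48 [1.  9.5 3.3]
-0.557 [0.1 8.4 5.4]
-0.634 [0.1 8.  6. ]
-0.711 [0.1 7.5 6.6]
-0.788 [0.1 7.  7.2]
-0.865 [0.1 6.4 7.7]
-0.942 [0.1 5.8 8.1]
```

Call:
{"method": "jog_arm", "body": {
  "steps": [0, 9, 3, 0, 0, 0, 8, 5, 0, 0, 0, 8, 6, 0, 0, 0, 7, 7, 0, 0, 0, 7, 7, 0, 0, 0, 0, 0, 0, 0]
}}

```text
clock: 6.15
tcp_pos: [0.5378, -0.3122, 0.0431]
tool_rot: [2.087, 0.244, -2.099]
wrist_force: [0.2, -0.3, -0.0]
gripper_width: -0.001
```

```bash
python3 w.py .01 4; python3 - <<'E'
from h import *
s=eyes.snapshot('wrist');a=s['pixels'];s=eyes.snapshot('side')['pixels']
cv2.imwrite('pics/c4.png',np.hstack([cv2.resize(a,None,fx=.62,fy=.62),cv2.resize(s[120:240,280:460],(372,248))]))
E
```

```text
[ 0.5378 -0.3122  0.0431] r 0.13 phi -0.818 [ 0.16 -0.31 -0.02]
[[-0.005  0.235 -0.972]
 [-0.006 -0.972 -0.235]
 [-1.     0.004  0.006]]
-0.895 [1.1 6.2 7.8]
-0.972 [0.1 5.6 8.3]
-1.049 [0.1 4.9 8.7]
-1.126 [0.1 4.2 9.1]
```

View pics/c4.png

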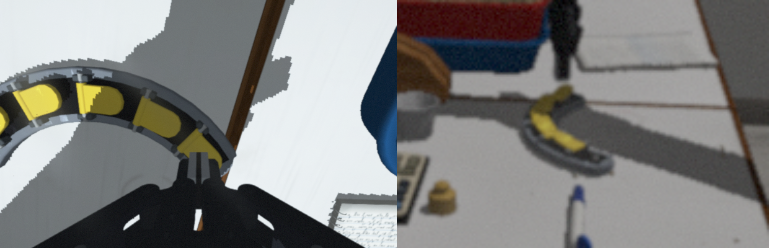

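All five look laid: tabs 2–5 are visible at (40,100), (100,97), (158,115) and (200,150). I'll run a little further along the arc, then lift clear.

Call:
{"method": "jog_arm", "body": {
  "steps": [0, 6, 8, 0, 0, 0, 6, 8, 0, 0, -5, 5, 9, 0, 0, -25, 4, 5, 0, 0, -30, 0, 0, 0, 0, -30, 0, 0, 0, 0, -30, 0, 0, 0, 0, -30, 5, 20, 0, 0, 0, 10, 25, 0, 0, 0, 0, 0, 0, 0]
}}

```text
clock: 7.25
tcp_pos: [0.4684, -0.3667, 0.201]
tool_rot: [2.083, 0.249, -2.1]
wrist_force: [-0.4, -0.6, -0.1]
gripper_width: -0.001
```

```bash
python3 - <<'E'
from h import *
for n in ['wrist','top']:
    s=eyes.snapshot(n);P=cloud(s);px=s['pixels'].astype(int);b,g,r=px[...,0],px[...,1],px[...,2]
    m=(r>70)&(g>60)&(b<0.6*g)&(P[...,2]>.02)&(P[...,2]<.07)&(P[...,0]<.6)&(P[...,0]>.45)&(P[...,1]<-.08)&(P[...,1]>-.36)
    k,l,st,c=cv2.connectedComponentsWithStats(m.astype(np.uint8));print(n)
    for i in range(1,k):
        if st[i,4]>5:q=P[l==i];print(c[i].round(),q.mean(0).round(4),'zmax',np.percentile(q[:,2],95).round(3))
    mb=(b>80)&(b>1.5*r)&(P[...,2]>.04)&(P[...,2]<.07)&(P[...,0]<.6)&(P[...,0]>.4)&(P[...,1]>.08)&(P[...,1]<.4)
    k,l,st,c=cv2.connectedComponentsWithStats(mb.astype(np.uint8));print('blue',[(P[l==i].mean(0).round(3),st[i,4]) for i in range(1,k) if st[i,4]>3])
    im=s['pixels']; cv2.imwrite(f'pics/{n}9.png',im)
    if n=='top':
        d0=np.load('top0.npz')['range_z'];d=cv2.absdiff(im,np.load('top0.npz')['pixels']).max(2)
        a=np.load('top0.npz')['pixels']
        cv2.imwrite('pics/cmp.png',np.vstack([cv2.resize(t[130:260,180:440],(780,290)) for t in(a[:, :],im)]))
print(monitor.observe()['tcp_pos'],monitor.observe()['wrist_force'].round(2),monitor.observe()['clock'])
E
```

```text
wrist
[130.  28.] [ 0.5509 -0.1816  0.0269] zmax 0.03
[185.  27.] [ 0.5627 -0.2264  0.0268] zmax 0.03
[239.  48.] [ 0.5579 -0.2731  0.027 ] zmax 0.031
[83. 50.] [ 0.5238 -0.1435  0.0269] zmax 0.03
[281.  85.] [ 0.537  -0.3148  0.0269] zmax 0.03
blue []
top
[388. 215.] [ 0.5621 -0.2254  0.0263] zmax 0.031
[404. 216.] [ 0.5582 -0.273   0.0266] zmax 0.03
[372. 218.] [ 0.5505 -0.1801  0.0259] zmax 0.03
[419. 224.] [ 0.5366 -0.3155  0.0264] zmax 0.031
[359. 227.] [ 0.5242 -0.1417  0.0263] zmax 0.03
blue [(array([0.544, 0.27 , 0.051]), np.int32(9)), (array([0.543, 0.225, 0.054]), np.int32(9)), (array([0.528, 0.315, 0.052]), np.int32(11)), (array([0.529, 0.186, 0.055]), np.int32(10)), (array([0.5  , 0.15 , 0.052]), np.int32(13))]
[ 0.47179674 -0.36368676  0.20118971] [ 0.47  0.02 -0.85] 7.35
```

View pics/cmp.png

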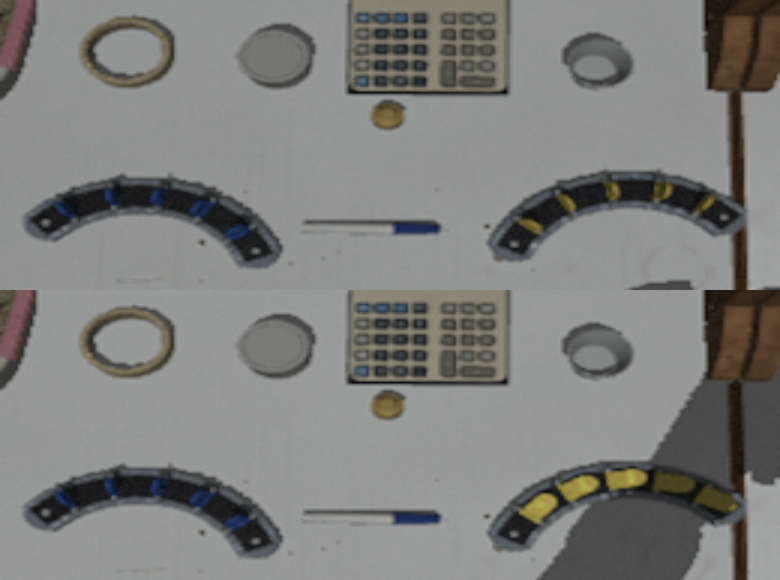

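View pics/wrist9.png

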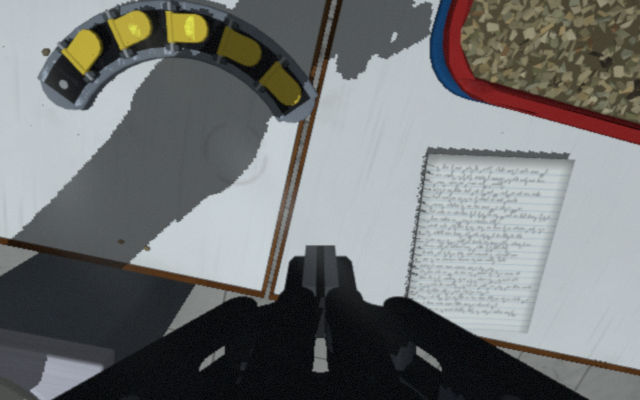

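All five yellow tabs lie flat to the right, with tops at about 30 mm. The five blue tabs stand, the boards and the other things are where they were, and the gripper is clear at 0.20 m.

```bash
python3 -c "
from station import ticket;print(ticket.sign_off())"
```

```text
the job is handed in; nothing more can be done
None
```

I laid down all five yellow tabs to the right, in order, and handed the job in at about 7.4 s of the 37 s allowed; the sign-off gives no verdict. I ran the shut fingertips along the arc from left to right at a TCP height of about 43 mm, without lifting on the way. The wrist force readings during the sweep stayed at or below about 1.2 N.

**Last checks:**
- **Yellow tabs:** the wrist and top cameras both show all five laid, with tops at about 30–31 mm. That is slightly under the 33 mm given.
- **Blue tabs:** all five still stand, with mean measured heights of 51–55 mm in the top camera.
- **Boards and bystanders:** comparing top-camera pictures by eye from before and after shows no visible shift of either board or of the weight, tin, cup and pen. I did not measure these shifts in millimetres.
- **Gripper:** it is clear of everything, with the TCP at 0.20 m.

The two board pose estimates, from the top and wrist cameras, differed by about 2.5 mm, so I swept along a line between them. No check failed.

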